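Third hand for fitting a graphics card

TASK

The small desktop computer has its cover off: take its drive carrier by the handle and swing it up and well back past upright, where its stiff hinge holds it, to uncover the expansion slot. Lift the graphics card out of its foam, set it upright in the slot with its steel bracket at the computer's back panel, and push it gently, without ramming, until it is fully home with the bracket tab on the flange, hole over hole. Finish while still holding it there, not letting go, with a steady downward push of about 12 N so that I can drive the bracket screw; leave the screwdriver and the USB stick where they lie.

Things in the scene. Friction and masses are not known exactly. Their poses are not given: they have to be found in the camera images.
- chassis: open desktop computer, fixed: steel tray 190 x 202 mm, edges 30 mm high; origin under its middle on the worktop. x: to the carrier's hinge side, y: to the black front bezel (86 mm high, at y = 95 mm), z up. Steel back panel (78 mm high) at y = -100. Slot at x = -35; cooler (42 mm high) at x = -11 to 31, memory modules (44 mm high) at x = 40 and 50, power supply (62 mm high) at y = 46 to 86
- drive_carrier (a joint): stiff hinge of the drive carrier, rad: 0 = level, its handle across the slot (it starts at up to 0.25), pi/2 = upright, stop at 2.05; a rise from 0 lifts the handle and carries it to the chassis +x side. Friction of about 0.45 N m (4 to 6 N at the handle) holds it wherever it is left. Well back past upright means past about 1.75
- carrier_hinge (a point): point on the carrier's hinge line, which runs along chassis y at chassis x = 70 mm, 96 mm above the worktop. Mind the wall shelf over the back of the worktop: its underside is 0.625 m above it, its front edge at world x = 0.665 m
- carrier_handle (a point): middle of the carrier's black wire handle: a round bar 9 mm thick, 72 mm long, along chassis y, 118 mm from the hinge line at the carrier's free end. Between the bar and the carrier's plate (108 mm wide, 11 mm thick with the drive) is an opening for a finger, 33 mm deep and 63 mm wide; as the carrier swings the bar can turn between the fingers
- card: graphics card, loose, 0.22 kg, upright in the carton's foam. Origin: middle of the underside of its edge connector; z up, y along the card away from the bracket, x across. Connector: 3 mm thick, y = -30 to 30 mm, z = 0 to 14. Black shroud, to grip: 18 mm thick (x = -9 to 9), y = -74 to 36, z = 14 to 70. Bracket 18 mm wide at y = -80; its 3 mm tab sticks out at z = 64 to 67 to y = -97
- card_tab (a point): screw hole of the card's bracket tab, at the tab's underside: card frame (0, -90, 64) mm
- slot_seat (a point): where the card's origin is when fully home, 16 mm above the worktop; the card's x, y, z then lie along the chassis x, y, z (bracket at the back panel). The slot is a trough along chassis y, 6 mm wide and 64 mm long inside, its flared rim 11 mm above this point, its floor 1.5 mm below; no latch and hardly any friction: the stop is the tab on the flange
- flange: steel ledge, fixed along the top of the chassis back panel, on which the bracket tab is screwed; its top is 80 mm above the worktop; stiff: about 1 mm of give at 20 N. A card held in the grip passes nearly all of its push to the flange; one pressed loosely on its top, about half (the slot takes the rest)
- flange_hole (a point): screw hole in the top of the flange: 90 mm from slot_seat towards chassis -y, 64 mm above it; the tab's hole comes over it
- carton: open carton 100 x 165 x 40 mm with dark foam up to 42 mm, fixed, origin under its middle; the card stands along its y axis (bracket to -y) in a foam groove 26 mm wide, 14 mm deep, below which a slit takes the edge connector; nothing grips the card
- screwdriver: screwdriver 170 mm long, lying on the worktop; origin at its middle; bystander
- usb_stick: USB stick 49 x 18 x 8 mm lying on the worktop, bystander

How it is judged:
By the outcome, as a careful person would: the job done as asked, in the order asked, and still so for the second after the job is handed in, while the arm keeps its last pose, push and grip.
It also fails if it takes over 59 s, if anything falls off the work surface, if the arm or the gripper's body presses on something with over 40 N, if the wrist force passes 120 N, or if a joint passes its speed limit or range.

ROBOT

A 7-joint arm with a two-finger parallel gripper is mounted at the origin on a cart in front of the work surface, level with it; the furniture and walls round the work are solid. World frame = base frame: x ahead of the robot, y to its left, z up, the work surface at z = 0. Lengths are in mm, angles in rad, forces in N, time in s.
With the tool pointing down it reaches from about 400 to 875 mm from the base axis. Payload 19.3 kg.
Tool frame: the origin (TCP) lies at the very end of the fingers, on their centre line; the grasp point (between the pads) lies 19 mm behind it (grip_point_offset is the z of the grasp point in the tool frame, in mm); z points along the fingers, y is the line along which they close (so a half turn about z gives the same grasp; the last joint's range is limited). The gripper opens to 85 mm and grips with 20 to 120 N. Pads are 22 mm wide; open, the fingers measure 114 mm over their backs; the gripper's body (76 mm by 85 mm) begins 54 mm behind the grasp point. The pads swing forward as they close: fully open they stand 13 mm farther back than shut.
Start: joints at [-1.372, 0.521, -0.036, 1.599, 0.021, 1.021, -0.113], TCP at [166.003, 602.543, 231.291] pointing down, gripper open.
Joint ranges: [-2.91, 2.91], [-0.3, 2.13], [-1.5, 1.42], [0.17, 2.43], [-1.26, 4.41], [0.16, 1.93], [-2.52, 2.52]. Speed limits (rad/s): [1.89, 1.89, 2.39, 2.39, 3.01, 3.01, 3.01].

INTERFACE

Orientations are given as a 3x3 rotation matrix whose columns are the frame's x, y, z axes.
In Python, from workcell import movep, movel, goto_joints, open_gripper, clamp, wait, inverse_kinematics, read_state, camera, PlanningError, finish_job, grip_point_offset gives the robot as it stands. Calls block until the motion is done:
- movep(position, orientation): joint-space move of the TCP to a pose.
- movel(position, frame=None, max_speed=150, guard=None): straight line of the TCP; frame=None keeps the orientation; max_speed is the mean speed in mm/s. With guard (N) it stops when the force on the tool has changed by that much, and returns True; else False.
- goto_joints(angles): joint-space move.
- open_gripper() and clamp(): open the fingers fully, or close them until they stop; the grip force is fixed at half the most.
- wait(seconds).
- inverse_kinematics(position, orientation): joint angles nearest the present ones, or None.
- read_state(): the state.
- camera(name): name is "scene" or "top"; returns a dict with "image" (400x640x3 uint8, blue, green, red), "range_z" (400x640 float32, mm along the optical axis (not along the pixel's ray), 0 where there is no reading), "fx", "fy", "cx", "cy" (pixels), "cam_to_world" (4x4, takes a point from camera to world coordinates). Camera axes: x right, y up, looking along -z (the intrinsics and any distortion apply to the point x, -y, -z); pixel columns grow to the right and rows downward; lengths in mm; the calibration is good to about 2 mm. A picture is of the moment at which its call begins.
A pose or a line that the arm cannot do raises PlanningError and nothing moves.
- finish_job(): hands the job in; it is judged then, once.
The state is a dict: "time": time; "qpos": joint angles; "qvel": joint speeds; "joint_efforts": joint torques, N m; "eef_pos": TCP position; "tool_rot": TCP orientation; "ft_force": force on the tool from outside, world axes, zero at the start; "torque": the same for the moment, N m; "finger_gap": finger opening in mm; "gripper_force": force on a finger pad.
Only numpy, scipy, OpenCV 4.12 (cv2) and the standard library are available. Lean on these libraries where they do the work, as an engineer would, in place of code of your own. Each camera call takes 0.05 s, during which the arm holds its last target. There are 200 camera calls.

## Working session

There is one attempt and no reset: what is moved stays moved. The work goes in short steps, each a Python script; the robot and the scene stay as the last script left them, time stands still between calls to the robot, and variables do not carry over. Pictures are saved under pics/ and viewed, at most 10 in all, crops included, and the job is handed in when it is done.

```bash
ls; mkdir -p pics; cat > h.py <<'E'
import numpy as np, cv2
from workcell import *
def shot(name,fn):
    c=camera(name); cv2.imwrite(f'pics/{fn}.png',c['image']); np.savez(f'pics/{fn}.npz',**{k:np.array(v) for k,v in c.items()}); return c
def cloud(c):
    z=c['range_z'].astype(float); v,u=np.mgrid[:400,:640]
    x=(u-c['cx'])/c['fx']*z; y=(v-c['cy'])/c['fy']*z
    P=np.stack([x,-y,-z,np.ones_like(z)],-1)@np.array(c['cam_to_world']).T
    P=P[...,:3]; P[z==0]=np.nan; return P
E
python3 - <<'E'
from h import *
for n in('top','scene'):
    c=shot(n,n+'0'); print([k for k in c],c['fx'],np.round(c['cam_to_world'],2).tolist())
print(read_state(),grip_point_offset)
E
```

```text
pics
['image', 'range_z', 'fx', 'fy', 'cx', 'cy', 'cam_to_world'] 497.8272994429053 [[-0.02, 0.99, -0.16, 407.61], [-1.0, -0.02, -0.01, 295.32], [-0.01, 0.16, 0.99, 1298.96], [0.0, 0.0, 0.0, 1.0]]
['image', 'range_z', 'fx', 'fy', 'cx', 'cy', 'cam_to_world'] 438.5340943611035 [[-0.87, 0.33, -0.37, 253.57], [-0.5, -0.6, 0.63, 905.8], [-0.02, 0.73, 0.68, 734.92], [0.0, 0.0, 0.0, 1.0]]
{'time': 0.1, 'qpos': array([-1.37221527,  0.52193148, -0.03633556,  1.59992596,  0.02114359,
        1.02111309, -0.11280313]), 'qvel': array([-2.58098962e-03, -2.75814019e-03,  2.14120619e-04, -1.31868770e-03,
       -8.93733728e-05, -2.71124540e-04,  1.59770634e-03]), 'joint_efforts': array([ 3.82337370e-03, -9.28470683e+01,  1.98453382e+00, -3.70536554e+01,
        1.82324101e-02,  5.14083556e-03,  5.60415253e-05]), 'eef_pos': array([165.90688277, 602.27189332, 230.80643715]), 'tool_rot': array([[-9.64085484e-01,  2.65592016e-01, -2.47668509e-04],
       [ 2.65592131e-01,  9.64085001e-01, -9.65069163e-04],
       [-1.75411693e-05, -9.96187978e-04, -9.99999504e-01]]), 'ft_force': array([ 0.41320333, -0.23681015, -0.2500117 ]), 'torque': array([ 0.04612978,  0.03637777, -0.00539317]), 'gripper_force': 0.0, 'finger_gap': 85.43762754708858} -18.700000000000003
```

View pics/top0.png

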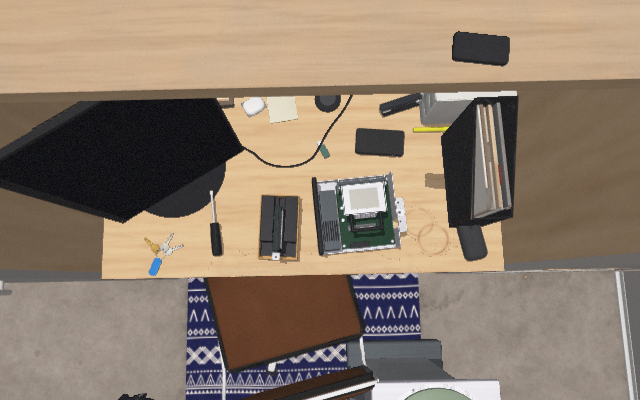

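View pics/scene0.png

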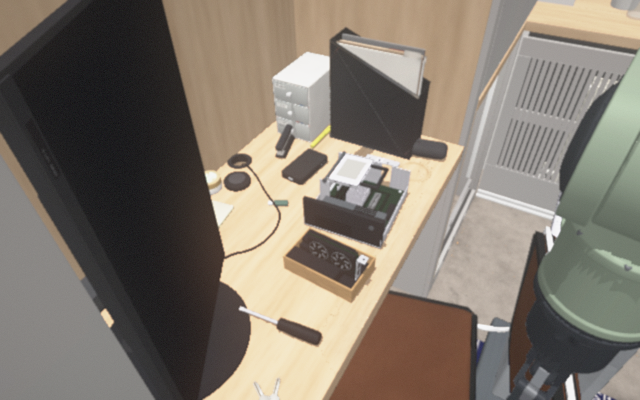

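The top view shows the chassis at about (358,215), with its bezel to image left (world +y). The handle is near (366,226), and the carton is at (280,228) with the card's bracket towards the robot (277,256). I'll enlarge this area.

```bash
python3 - <<'E'
from h import *
c=dict(np.load('pics/top0.npz')); P=cloud(c)
np.save('pics/P.npy',P)
im=c['image'][165:275,250:410]
cv2.imwrite('pics/crop0.png',cv2.resize(im,None,fx=5,fy=5,interpolation=cv2.INTER_CUBIC))
for u,v in [(277,256),(280,225),(283,210),(262,228),(298,228),(327,215),(403,215),(366,227),(350,227),(383,227),(365,195),(350,250),(420,260)]:
    print(u,v,np.round(P[v,u],1))
E
```

```text
277 256 [463.4 385.7  84.5]
280 225 [538.9 377.5  83.5]
283 210 [584.2 373.3  23.9]
262 228 [536.6 425.9  44.4]
298 228 [536.4 335.3  25.6]
327 215 [563.5 261.1  63.7]
403 215 [556.6  75.2  84.1]
366 227 [535.9 159.9  16.2]
350 227 [536.6 201.4  18.7]
383 227 [526.2 128.3 103.6]
365 195 [605.2 168.6 104.5]
350 250 [478.2 202.6   6.9]
420 260 [448.8  22.   -0.7]
```

View pics/crop0.png

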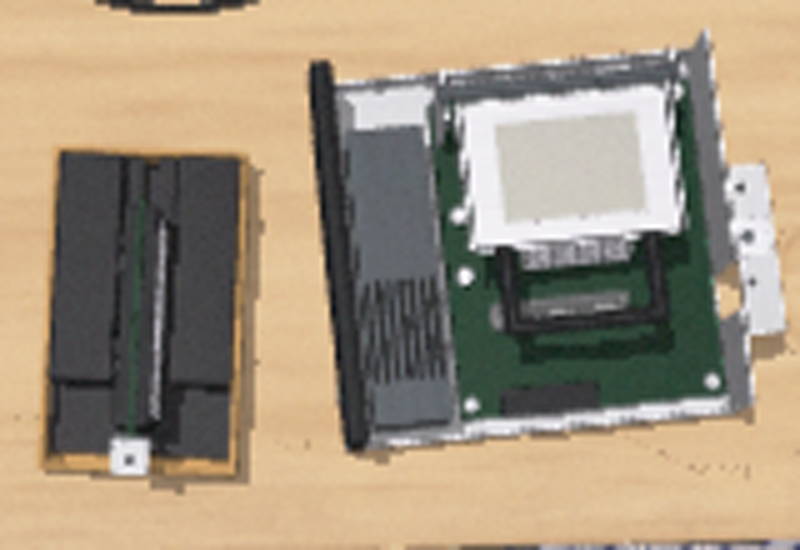

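The crop shows the handle bar from about (510,325) to (660,318). The grey slot strip is behind it near (560,308), the flange pieces are at the right (740–752, 187–281), and the card's tab hole is at (129,460). Next I'll fit the poses from the depth data.

```bash
python3 - <<'E'
from h import *
c=dict(np.load('pics/top0.npz')); P=cloud(c)
# ortho map colour from cloud: 
R=P[150:285,240:430].reshape(-1,3); I=c['image'][150:285,240:430].reshape(-1,3)
def sel(x0,x1,y0,y1,z0,z1):
    return R[(R[:,0]>x0)&(R[:,0]<x1)&(R[:,1]>y0)&(R[:,1]<y1)&(R[:,2]>z0)&(R[:,2]<z1)]
def line(n,Q):
    cen=Q.mean(0); (vx,vy,x0,y0)=cv2.fitLine(Q[:,:2].astype(np.float32),cv2.DIST_HUBER,0,.01,.01).ravel()
    print(n,len(Q),np.round(cen,1),'ang',round(np.degrees(np.arctan2(vy,vx)),2),'ext',np.round(Q.min(0),1),np.round(Q.max(0),1))
line('bezel',sel(420,700,255,310,80,92))
line('back/flange',sel(420,700,50,105,72,90))
line('shroud',sel(430,620,340,410,75,92))
line('table',sel(430,620,-10,30,-10,10))
line('handle',sel(500,550,110,215,75,125))
line('drive',sel(556,660,100,230,90,130))
# height map image
H=np.nan_to_num(P[165:275,250:410,2]); 
hm=cv2.applyColorMap(np.clip(H*2,0,255).astype(np.uint8),cv2.COLORMAP_JET)
im=c['image'][165:275,250:410]
# chassis detail zoom
z=cv2.resize(c['image'][172:262,308:408],(800,720),interpolation=cv2.INTER_LANCZOS4)[:600]
hz=cv2.resize(hm[7:97,58:158],(800,720),interpolation=cv2.INTER_NEAREST)
z=cv2.resize(c['image'][172:262,308:408],(660,594),interpolation=cv2.INTER_LANCZOS4)
cv2.imwrite('pics/crop1.png',z)
B=sel(420,700,255,310,80,92); F=sel(420,700,50,105,72,90)
print(np.round(F[np.argsort(F[:,0])][:,:3],0).astype(int).tolist())
T=sel(430,700,70,300,25,35)
print(len(T))
for yy in range(110,235,10):
    for lo,hi in((440,510),(600,680)):
        Q=sel(lo,hi,yy-5,yy+5,22,36)
        if len(Q): print(yy,lo,np.round(Q[:,0].min()),np.round(Q[:,0].max()),len(Q))
E
```

```text
bezel 347 [560.8 285.3  84.3] ang 4.31 ext [468.2 273.5  80. ] [657.6 296.9  91.4]
back/flange 335 [563.9  82.   78.3] ang 8.74 ext [483.9  67.6  72.3] [671.3  98.9  85.1]
shroud 402 [522.  385.8  82.5] ang -3.45 ext [456.2 374.4  75.3] [588.6 398.5  90.4]
table 1026 [527.8  11.5  -1.2] ang -1.39 ext [430.4  -9.9  -9. ] [619.9  30.    6.7]
handle 187 [528.5 167.8 100.3] ang -86.32 ext [516.  127.1  92.2] [548.6 207.1 107.4]
drive 1492 [602.  171.4 100.6] ang -68.37 ext [556.3 116.1  90.2] [657.3 228.2 108.8]
[[484, 85, 75], [486, 85, 77], [489, 85, 77], [491, 85, 78], [493, 85, 81], [496, 85, 78], [499, 84, 75], [501, 86, 74], [503, 87, 81], [506, 86, 75], [509, 86, 74], [511, 85, 73], [514, 85, 73], [516, 86, 75], [518, 74, 79], [518, 71, 78], [518, 68, 76], [518, 76, 78], [518, 79, 78], [518, 86, 80], [518, 81, 77], [518, 83, 76], [520, 72, 80], [520, 79, 79], [520, 81, 79], [520, 73, 77], [520, 68, 75], [520, 76, 77], [521, 83, 77], [521, 85, 74], [521, 88, 74], [522, 69, 82], [523, 76, 79], [523, 81, 80], [523, 84, 79], [523, 89, 81], [523, 73, 77], [523, 71, 76], [523, 86, 79], 
[... 4320 characters left out ...]
[656, 97, 79], [657, 98, 72], [659, 99, 77], [661, 99, 78], [664, 99, 79], [666, 99, 81], [669, 98, 75], [671, 98, 78]]
225
110 440 480.0 482.0 2
110 600 667.0 668.0 2
120 440 480.0 480.0 4
120 600 668.0 670.0 7
130 440 480.0 480.0 4
130 600 667.0 668.0 3
140 440 478.0 478.0 3
140 600 666.0 668.0 4
150 440 478.0 496.0 7
150 600 666.0 668.0 7
160 440 478.0 499.0 17
160 600 664.0 666.0 4
170 440 476.0 497.0 15
170 600 665.0 665.0 4
180 440 476.0 497.0 10
180 600 663.0 666.0 5
190 440 474.0 497.0 16
190 600 663.0 664.0 3
200 440 474.0 495.0 14
200 600 661.0 663.0 6
210 440 475.0 475.0 3
210 600 661.0 662.0 4
220 440 472.0 473.0 4
220 600 661.0 662.0 4
230 440 472.0 473.0 4
230 600 624.0 662.0 7
```

View pics/crop1.png

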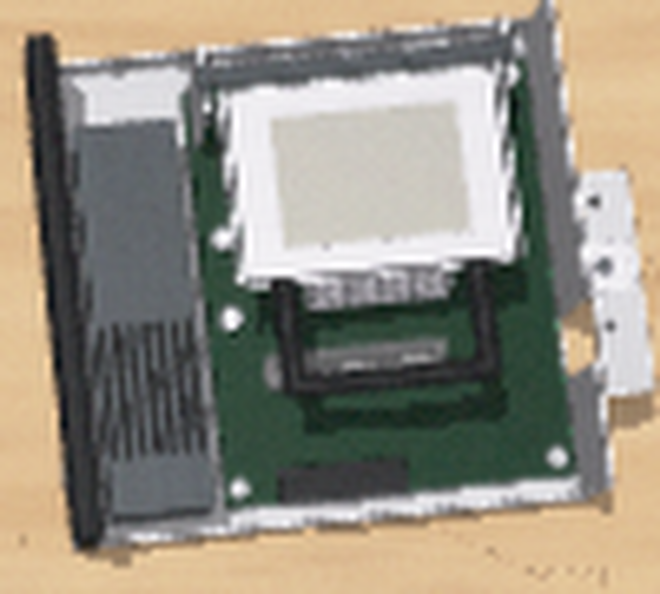

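Crop1 shows the slot strip from about (300,357) to (445,345) and the handle bar from (290,383) to (500,378). The flange holes are at (595,201), (603,265) and (610,325), and the panel notch is at (580,345). I'll put these in the chassis frame.

```bash
cat >> h.py <<'E'
def ray(c,u,v,z):
    M=np.array(c['cam_to_world']); d=M[:3,:3]@np.array([(u-c['cx'])/c['fx'],-(v-c['cy'])/c['fy'],-1.]); o=M[:3,3]
    return o+d*(z-o[2])/d[2]
def Rz(a):
    return np.array([[np.cos(a),-np.sin(a),0],[np.sin(a),np.cos(a),0],[0,0,1]])
E
python3 - <<'E'
from h import *
c=dict(np.load('pics/top0.npz')); P=cloud(c)
O=np.array([569.2,191,0]); R=Rz(np.radians(4.2))
def cr1(X,Y,z): return ray(c,(X+.5)/6.6-.5+308,(Y+.5)/6.6-.5+172,z)
def cr0(X,Y,z): return ray(c,(X+.5)/5-.5+250,(Y+.5)/5-.5+165,z)
for n,p in dict(h1=(595,201,80),h2=(603,265,80),h3=(610,325,80),fl_top=(605,172,80),fl_bot=(628,393,80),slotL=(295,357,27),slotR=(447,345,27),slotTop=(380,342,27),slotBot=(380,364,27),barL=(286,383,101),barR=(500,378,101),cool1=(308,295,42),mem=(200,60,44),psu1=(75,125,62),psu2=(175,118,62),psu3=(215,510,62),bezN=(88,547,86),bezF=(38,35,86),panN=(608,495,78),panF=(548,5,78)).items():
    w=cr1(*p); print(n,np.round(w,1),np.round(R.T@(w-O),1))
print('tabhole',cr0(129,460,81), 'far',cr0(165,215,84))
G=P[150:285,240:430].reshape(-1,3)
C=(G-O)@R
m=(C[:,0]<-40)&(C[:,0]>-60)&(abs(C[:,1]+15)<60)&(C[:,2]>75); print('bar',len(C[m]),np.median(C[m],0),C[m].min(0),C[m].max(0))
for lo,hi in((-50,-44),(-44,-35),(-35,-20),(-15,10),(10,40),(40,65)):
    m=(C[:,0]<hi)&(C[:,0]>lo)&(abs(C[:,1]+15)<50)&(C[:,2]>80); print(lo,hi,m.sum(),np.round(np.median(C[m],0),1))
# card profile: along axis
for x in range(450,600,8):
    m=(abs(G[:,0]-x)<4)&(G[:,1]>360)&(G[:,1]<410)&(G[:,2]>66); Q=G[m]
    if len(Q): print(x,len(Q),np.round([Q[:,1].min(),Q[:,1].max(),np.median(Q[:,1]),np.median(Q[:,2]),Q[:,2].max()],1))
E
```

```text
h1 [589.7  85.9  80. ] [  12.7 -106.4   80. ]
h2 [565.5  84.1  80. ] [ -11.6 -106.4   80. ]
h3 [542.9  82.6  80. ] [ -34.2 -106.2   80. ]
fl_top [600.6  81.6  80. ] [  23.3 -111.4   80. ]
fl_bot [517.4  77.2  80. ] [ -60.  -109.7   80. ]
slotL [539.1 196.1  27. ] [-29.7   7.2  27. ]
slotR [542.4 136.9  27. ] [-30.7 -52.   27. ]
slotTop [544.2 162.9  27. ] [-27.  -26.2  27. ]
slotBot [535.6 163.2  27. ] [-35.6 -25.3  27. ]
barL [522.  205.4 101. ] [-46.   17.9 101. ]
barR [522.  127.3 101. ] [-51.7 -60.1 101. ]
cool1 [561.4 191.4  42. ] [-7.8  1.  42. ]
mem [654.1 230.2  44. ] [87.5 32.9 44. ]
psu1 [626.4 279.6  62. ] [63.5 84.2 62. ]
psu2 [628.2 241.4  62. ] [62.5 45.9 62. ]
psu3 [478.6 230.8  62. ] [-87.5  46.3  62. ]
bezN [464.7 279.1  86. ] [-97.8  95.5  86. ]
bezF [656.9 293.   86. ] [94.9 95.3 86. ]
panN [479.9  86.2  78. ] [-96.7 -98.   78. ]
panF [665.5  99.6  78. ] [ 89.3 -98.2  78. ]
tabhole [462.19282024 389.88218554  81.        ] far [581.8278497  370.55650092  84.        ]
bar 130 [-47.48007676 -21.57980707 100.1061218 ] [-52.36993577 -60.658159    95.71897604] [-40.09146
[... 177 characters left out ...]
 101.7]
40 65 374 [ 51.9 -16.7 100.2]
458 24 [380.9 398.3 389.7  80.4  87.6]
466 24 [380.9 398.5 389.7  80.1  85.6]
474 16 [380.8 398.1 388.3  82.3  87.8]
482 25 [378.6 395.7 388.2  83.   88.6]
490 24 [378.6 395.5 386.8  81.4  88.4]
498 24 [378.3 395.6 386.7  82.2  86.7]
506 31 [377.9 395.3 385.5  83.2  87.5]
514 25 [377.8 395.3 387.4  82.6  86.8]
522 25 [376.4 395.1 385.3  82.6  87.8]
530 24 [376.1 392.7 383.8  82.8  86.5]
538 28 [375.7 392.7 383.6  83.3  87.7]
546 27 [375.3 392.3 384.5  82.2  88. ]
554 24 [375.2 392.5 383.6  82.4  86.7]
562 25 [374.8 392.5 382.2  83.3  90. ]
570 29 [374.5 392.3 382.2  83.2  90.4]
578 24 [373.2 392.2 381.9  82.7  89. ]
586 15 [374.4 389.5 382.   83.2  85.2]
```

```bash
cat >> h.py <<'E'
O=np.array([569.2,191,0]); RC=Rz(np.radians(4.2))
def W(p): return O+RC@np.array(p,float)
def tilt(a,s=1):  # tool pointing chassis +x, a rad below horizontal, tool x along s*chassis y
    z=np.array([np.cos(a),0,-np.sin(a)]); x=np.array([0,s,0.]); return RC@np.stack([x,np.cross(z,x),z],1)
def barpose(th,a,back=0,s=1):
    b=np.array([70-118*np.cos(th),-21.4,96+118*np.sin(th)]); T=tilt(a,s); return W(b)+T[:,2]*(18.7-back),T
E
python3 - <<'E'
from h import *
print(read_state()['time'])
for s in(1,-1):
  for th,a,bk in((0.02,45,120),(0.02,45,0),(.6,50,0),(1.2,56,0),(1.9,64,0),(1.9,64,90)):
    q=inverse_kinematics(*barpose(th,np.radians(a),bk,s)); print(s,th,None if q is None else np.round(q,2))
E
```

```text
0.1
1 0.02 None
1 0.02 None
1 0.6 [ 0.37  0.81 -1.27  2.3   1.9   1.08 -2.04]
1 1.2 [-0.46  0.41 -0.03  2.12  1.34  0.25 -1.68]
1 1.9 [-0.75  0.58  0.49  1.84 -0.36  0.36  0.  ]
1 1.9 [-0.83  0.41  0.54  1.86 -0.17  0.49 -0.17]
-1 0.02 None
-1 0.02 None
-1 0.6 [-0.46  0.45 -0.14  2.34  2.22  0.47  0.5 ]
-1 1.2 [-0.58  0.41  0.11  2.13  1.29  0.19  1.5 ]
-1 1.9 [-0.26  0.53 -0.2   1.81  0.61  0.44  2.3 ]
-1 1.9 [-0.31  0.37 -0.16  1.84  0.42  0.55  2.46]
```

```bash
sed -i 's/18.7-back/11-back/' h.py; python3 - <<'E'
from h import *
for s in(1,-1):
  for a in (54,60,66,70):
   for th,bk in((0.02,90),(0.02,0),(.6,0),(1.2,0),(1.9,0),(1.9,60)):
    q=inverse_kinematics(*barpose(th,np.radians(a),bk,s)); print(s,a,th,bk,None if q is None else np.round(q,2))
E
```

```text
1 54 0.02 90 None
1 54 0.02 0 [ 0.35  0.96 -1.28  2.34  1.95  1.18 -2.07]
1 54 0.6 0 [ 0.38  0.76 -1.27  2.27  1.77  1.   -1.94]
1 54 1.2 0 [ 0.17  0.51 -0.86  2.12  1.57  0.63 -1.78]
1 54 1.9 0 [-0.41  0.49 -0.03  1.96  1.18  0.24 -1.46]
1 54 1.9 60 [-0.82  0.4   0.47  2.03  0.22  0.16 -0.57]
1 60 0.02 90 [ 0.39  0.59 -1.27  2.33  1.54  0.85 -1.89]
1 60 0.02 0 [ 0.37  0.93 -1.28  2.27  1.79  1.08 -1.93]
1 60 0.6 0 [ 0.29  0.62 -1.07  2.2   1.55  0.76 -1.79]
1 60 1.2 0 [-0.8   0.43  0.42  2.09  0.11  0.17 -0.49]
1 60 1.9 0 [-0.74  0.54  0.45  1.9  -0.26  0.25 -0.1 ]
1 60 1.9 60 [-0.81  0.42  0.5   1.93 -0.11  0.34 -0.24]
1 66 0.02 90 [-0.91  0.34  0.43  2.29  0.24  0.17 -0.68]
1 66 0.02 0 [ 0.28  0.76 -1.07  2.2   1.59  0.82 -1.81]
1 66 0.6 0 [-0.79  0.44  0.37  2.17  0.04  0.17 -0.45]
1 66 1.2 0 [-0.78  0.44  0.43  2.01 -0.13  0.33 -0.24]
1 66 1.9 0 [-0.76  0.57  0.52  1.81 -0.37  0.43  0.02]
1 66 1.9 60 [-0.81  0.47  0.56  1.83 -0.26  0.52 -0.09]
1 70 0.02 90 [-0.86  0.34  0.4   2.22  0.03  0.28 -0.45]
1 70 0.02 0 [-0.92  0.61  0.56  2.21 -1.2   0.18  0.74]
1 70 0.6 0 [-0.76  0.45 
[... 817 characters left out ...]
   0.59  0.42  2.28]
-1 66 0.02 90 [-0.52  0.31 -0.04  2.27  0.83  0.28  1.88]
-1 66 0.02 0 [-0.16  0.55 -0.45  2.22  1.55  0.4   1.24]
-1 66 0.6 0 [-0.44  0.41 -0.08  2.15  0.82  0.27  1.95]
-1 66 1.2 0 [-0.32  0.41 -0.17  1.99  0.58  0.41  2.26]
-1 66 1.9 0 [-0.24  0.52 -0.22  1.79  0.53  0.5   2.38]
-1 66 1.9 60 [-0.27  0.42 -0.19  1.8   0.41  0.57  2.47]
-1 70 0.02 90 [-0.41  0.32 -0.14  2.2   0.58  0.37  2.16]
-1 70 0.02 0 [-0.48  0.52 -0.03  2.19  0.96  0.19  1.79]
-1 70 0.6 0 [-0.34  0.42 -0.17  2.1   0.62  0.37  2.17]
-1 70 1.2 0 [-0.27  0.43 -0.21  1.93  0.46  0.51  2.39]
-1 70 1.9 0 [-0.21  0.54 -0.26  1.72  0.44  0.6   2.47]
-1 70 1.9 60 [ 0.4   0.75 -1.27  1.69  1.07  1.1   2.05]
```

```bash
cat > a.py <<'E'
from h import *
def tryseq(s,a0,a1):
    movep(*barpose(0.02,np.radians(a0),90,s)); 
for s,a0 in((1,70),(-1,70),(1,72)):
    try:
        movep(*barpose(0.0,np.radians(a0),90,s)); print('ok',s,a0)
        movel(*barpose(0.0,np.radians(a0),0,s),max_speed=120,guard=15); break
    except PlanningError as e: print(s,a0,e)
S=read_state(); print(S['time'],S['qpos'].round(2),S['eef_pos'].round(1),S['ft_force'].round(1),barpose(0,np.radians(a0),0,s)[0])
shot('top','top1'); c=shot('scene','scene1')
cv2.imwrite('pics/s1c.png',cv2.resize(c['image'][130:270,270:450],None,fx=4,fy=4,interpolation=cv2.INTER_CUBIC))
E
python3 a.py
```

```text
ok 1 70
1 70 the arm cannot follow that straight line within its joint ranges
ok -1 70
5.625 [-0.33  0.53 -0.21  2.18  1.15  0.27  1.62] [526.7 166.5  85.7] [ 0.8 -0.1  0.3] [526.64832056 166.41757505  85.66338117]
```

View pics/s1c.png

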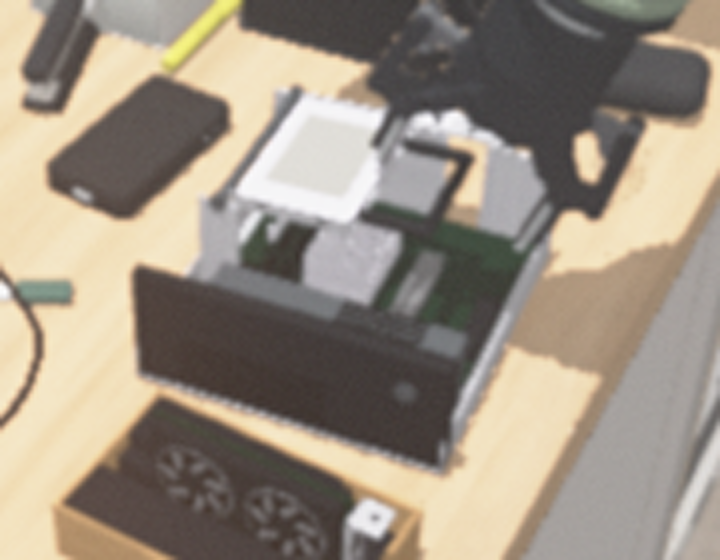

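The scene crop shows the fingers on either side of the bar: one above the gap at (385,130), the other on the robot side at (540,215). Clamping now.

```bash
python3 - <<'E'
from h import *
clamp(); S=read_state(); print(S['time'],S['finger_gap'],S['gripper_force'],S['ft_force'].round(1),S['eef_pos'].round(1))
c=shot('top','top2'); 
if 7<S['finger_gap']<12:
    # test lift by small arc steps
    for th in (.1,.2):
        movel(*barpose(th,np.radians(70),0,-1),max_speed=80,guard=40); S=read_state(); print(th,S['finger_gap'],S['ft_force'].round(1),S['eef_pos'].round(1),S['time'])
E
```

```text
6.425 6.58263903196453 58.2787960767746 [18.6  0.6 -1.9] [529.1 166.6  86.8]
```

```bash
python3 - <<'E'
from h import *
p,T=barpose(0,np.radians(70),0,-1)
for d in (2,4,6):
    movel(p+RC@[d,0,0],max_speed=40); S=read_state(); print(d,S['finger_gap'],S['gripper_force'],S['ft_force'].round(1),S['torque'].round(2),S['eef_pos'].round(1))
    if S['ft_force'][0]<3: break
E
```

```text
2 6.3070977678615545 59.10049080848694 [ 6.8  0.2 -0.8] [ 0.04 -0.89  0.06] [529.3 166.6  85.9]
4 6.542068168460108 59.88140881061554 [-5.5  0.4  0.5] [-0.01  1.65  0.09] [529.4 166.6  85. ]
```

```bash
python3 - <<'E'
from h import *
d=RC@[3.,0,0]
for i,th in enumerate(np.linspace(0.1,1.9,13)):
    p,T=barpose(th,np.radians(70),0,-1)
    try: g=movel(p+d,T,max_speed=90,guard=60)
    except PlanningError as e: print(th,e); break
    S=read_state(); print(round(th,2),g,round(S['finger_gap'],1),S['ft_force'].round(1),(S['eef_pos']-p-d).round(1),round(S['time'],2),S['qpos'].round(2)[[0,5,6]])
    if g or S['finger_gap']<4: break
c=shot('top','top3'); c=shot('scene','scene3')
cv2.imwrite('pics/s3c.png',cv2.resize(c['image'][80:270,260:480],None,fx=3,fy=3,interpolation=cv2.INTER_CUBIC))
E
```

```text
0.1 False 6.7 [-5.4  0.1  4.5] [-0.4  0.  -0.1] 7.26 [-0.29  0.3   1.71]
0.25 False 6.5 [-9.1  0.2  5.5] [-0.7 -0.  -0.4] 7.61 [-0.24  0.35  1.8 ]
0.4 False 6.3 [-14.5   0.2   9.7] [-1.2 -0.  -0.6] 7.96 [-0.19  0.39  1.89]
0.55 False 6.6 [-24.2  -1.1  16.1] [-1.8 -0.1 -0.8] 8.31 [-0.15  0.44  1.97]
0.7 False 6.4 [-35.1  -2.6  30.3] [-2.5 -0.1 -0.7] 8.66 [-0.12  0.48  2.04]
0.85 False 6.2 [-23.4  -2.8  30.4] [-0.7  0.1  0.3] 9.01 [-0.09  0.52  2.1 ]
1.0 False 6.2 [-5.  0. 14.] [0.7 0.4 0.5] 9.36 [-0.07  0.55  2.15]
1.15 False 6.4 [-4.7  0.5 17.6] [1.1 0.6 0.9] 9.71 [-0.05  0.58  2.19]
1.3 False 6.1 [1.8 5.2 2.3] [0.6 0.7 0. ] 10.06 [-0.04  0.61  2.22]
1.45 False 6.5 [1.8 5.9 6.1] [0.5 0.9 0.3] 10.41 [-0.03  0.63  2.25]
1.6 False 6.4 [2.7 6.3 0.2] [ 0.1  0.9 -0.4] 10.76 [-0.03  0.65  2.27]
1.75 False 6.2 [ 0.6  6.5 -3.4] [-0.3  1.  -1. ] 11.11 [-0.03  0.67  2.29]
1.9 False 6.4 [ 2.4  5.9 -0.6] [-0.   0.9 -0.6] 11.46 [-0.03  0.68  2.31]
```

```bash
python3 - <<'E'
from h import *
d=RC@[3.,0,0]
open_gripper()
S=read_state(); print(S['ft_force'].round(1),S['time'])
p,T=barpose(1.9,np.radians(70),70,-1)
print(movel(p+d,T,max_speed=150,guard=20))
p[0]-=150;p[2]+=60
movel(p,T,max_speed=300)
S=read_state(); print(S['ft_force'].round(1),S['time'])
c=shot('top','top4'); P=cloud(c)
C=(P-O)@RC
m=(C[...,0]>20)&(C[...,0]<150)&(abs(C[...,1]+21)<45)&(C[...,2]>110)
Q=C[m]; print(len(Q)); 
for z in range(120,230,15):
    q=Q[abs(Q[:,2]-z)<7]; print(z,len(q),np.round(np.median(q,0),1) if len(q) else '')
cv2.imwrite('pics/t4c.png',cv2.resize(c['image'][165:270,250:410],None,fx=5,fy=5,interpolation=cv2.INTER_LANCZOS4))
E
```

```text
[ 0.8 -0.3 -0.2] 12.3
False
[0.6 0.  0.9] 13.6167
4045
120 121 [ 75.5 -20.6 120.4]
135 124 [ 80.9 -22.3 136.1]
150 128 [ 86.6 -19.1 150.1]
165 186 [ 92.8 -22.8 166.1]
180 33 [ 95.2 -10.9 179. ]
195 30 [101.3 -53.2 194.8]
210 142 [108.1 -20.6 209.4]
225 1 [106.1 -44.1 218.6]
```

View pics/t4c.png

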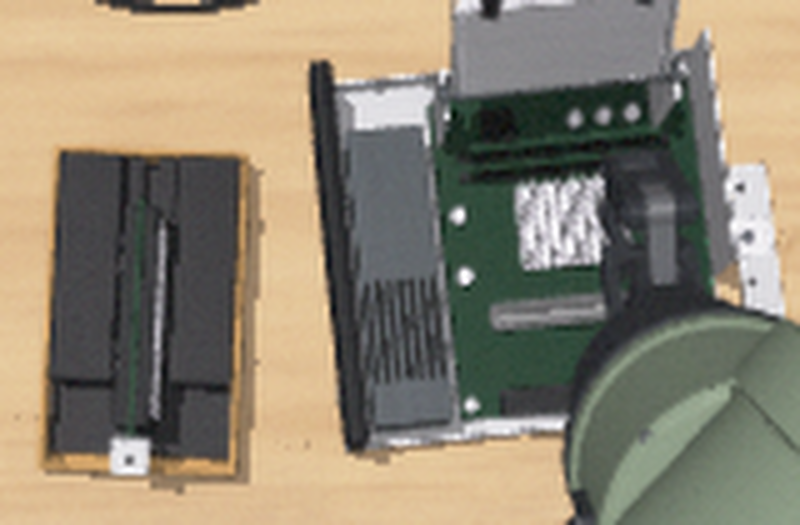

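The top view shows the carrier swung back; the depth slope puts it at about 1.92 rad. The slot strip starts at (490,313) and is partly hidden by the arm. Next is the card grasp.

```bash
cat >> h.py <<'E'
def down(psi,s=1): # tool down, tool y along s*card x
    y=np.array([np.cos(psi),np.sin(psi),0])*s; z=np.array([0,0,-1.]); return np.stack([np.cross(y,z),y,z],1)
def tcp(orig,psi,gy=-55,gz=42,s=1): # TCP for card origin pose
    return np.array(orig,float)+Rz(psi)@[0,gy,gz]
PG=np.radians(-93.5); PP=np.radians(4.2)
E
python3 - <<'E'
from h import *
g0=np.array([552.2,383.8,14])
for s in(1,-1):
    for o,ps in((g0+[0,0,150],PG),(g0,PG),(W([-32,-17,150]),PP),(W([-32,-17,16]),PP)):
        q=inverse_kinematics(tcp(o,ps),down(ps,s)); print(s,None if q is None else q.round(2))
E
```

```text
1 [-1.41  0.93  1.22  1.65 -0.91  1.25 -1.62]
1 [-1.4   1.2   1.22  1.74 -1.24  1.18 -1.42]
1 [-1.05  0.84  1.23  1.86 -0.89  1.12  0.59]
1 [-0.95  0.97  1.01  1.94 -1.09  0.91  0.72]
-1 [-0.43  0.59 -0.49  1.59  0.31  1.03  0.5 ]
-1 [-0.47  0.78 -0.43  1.69  0.44  0.77  0.4 ]
-1 [ 0.29  0.59 -0.86  1.8   0.52  1.    2.43]
-1 [ 0.08  0.72 -0.57  1.89  0.58  0.7   2.39]
```

```bash
python3 - <<'E'
from h import *
goto_joints([-.7,.53,0,1.60,-.2,1.02,-2.05])
S=read_state(); print(S['eef_pos'].round(1),S['time'])
c=shot('top','top5')
cv2.imwrite('pics/t5c.png',cv2.resize(c['image'][190:255,330:430],(800,520),interpolation=cv2.INTER_LANCZOS4))
g0=np.array([552.2,383.8,14]); T=down(PG,1)
movep(tcp(g0+[0,0,90],PG),T)
S=read_state(); print(S['qpos'].round(2),S['time'])
print(movel(tcp(g0,PG),T,max_speed=120,guard=12))
clamp(); S=read_state(); print(S['finger_gap'],S['ft_force'].round(1),S['eef_pos'].round(1),tcp(g0,PG).round(1),S['time'])
E
```

```text
[480.1 399.5 231. ] 17.4917
[-0.83  0.63  0.11  1.66 -0.09  0.85 -2.31] 17.9833
False
17.03320375684735 [-1.3 -1.2  5.9] [497.3 387.3  56.2] [497.3 387.2  56. ] 19.5083
```

View pics/t5c.png

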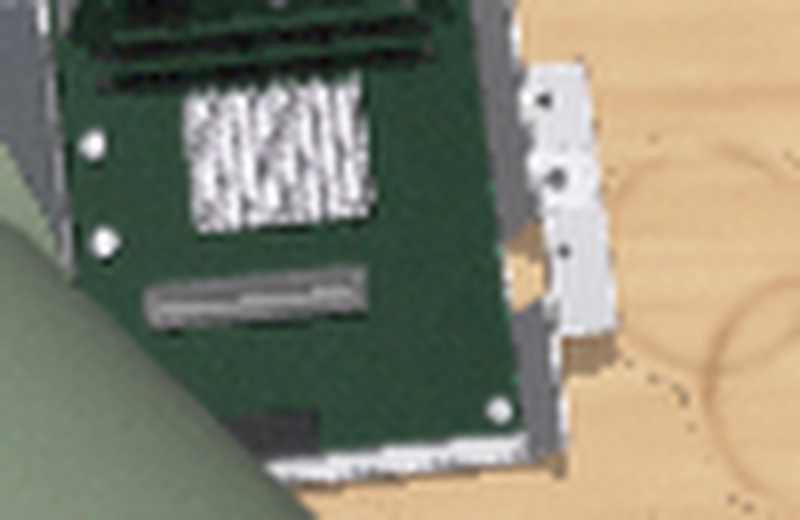

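The crop shows the slot trough rim from (145,307) to (368,288), centred near (257,297), and the flange hole at (565,251). I'll lift the card and look at it in the grip.

```bash
python3 - <<'E'
from h import *
c=dict(np.load('pics/top5.npz'))
f=lambda X,Y,z: ray(c,(X+.5)/8-.5+330,(Y+.5)/8-.5+190,z)
s=f(257,297,27); L=f(145,307,27); Rr=f(368,288,27); h=f(565,251,80)
print('slot',s,L,Rr,'hole',h,'seat from hole',h+RC@[0,90,0], 'ch',RC.T@(s-O),RC.T@(h-O))
print('len',np.linalg.norm(L-Rr),'ang',np.degrees(np.arctan2((Rr-L)[0],-(Rr-L)[1])))
g0=np.array([552.2,383.8,14]); T=down(PG,1)
movel(tcp(g0+[0,0,25],PG),max_speed=60,guard=15); S=read_state(); print(S['ft_force'].round(1),S['finger_gap'])
movel(tcp(g0+[0,0,150],PG),max_speed=200)
S=read_state(); print(S['ft_force'].round(1),S['eef_pos'].round(1),S['qpos'].round(2),S['time'])
for s in(1,):
    for o in(W([-32,-17,150]),W([-32,-17,16])):
        q=inverse_kinematics(tcp(o,PP),down(PP,s)); print(None if q is None else q.round(2))
c=shot('top','top6');c2=shot('scene','scene6')
a=cv2.resize(c['image'][165:285,240:360],(500,500),interpolation=cv2.INTER_CUBIC)
cv2.imwrite('pics/t6c.png',a)
E
```

```text
slot [535.90023301 172.04974564  27.        ] [533.50684955 207.98953823  27.        ] [537.98002194 136.43646772  27.        ] hole [542.57061493  82.14832791  80.        ] seat from hole [535.97917719 171.90663086  80.        ] ch [-34.59822217 -16.46054812  27.        ] [ -34.52997146 -106.60906029   80.        ]
len 71.69275535681028 ang 3.5772161345596802
[ 0.   0.2 -1.8] 17.127423379039573
[-0.3  0.3 -2.3] [496.8 386.8 204.8] [-0.84  0.56  0.13  1.62 -0.08  0.97 -2.32] 20.85
[-0.13  0.47 -0.26  1.82  0.15  0.88 -0.38]
[-0.13  0.67 -0.26  1.9   0.28  0.61 -0.5 ]
```

View pics/t6c.png

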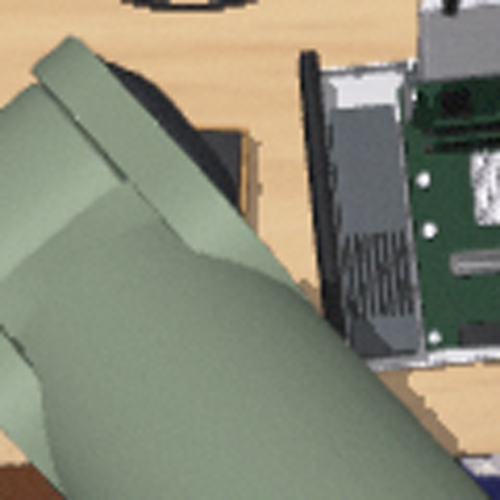

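The top view now shows only the forearm, with the card hidden beneath it, so I'll align by touch. The bar contact put the robot frame about +3 mm in x from the camera, and the card clamp showed no offset in y.

```bash
cat >> h.py <<'E'
GB=2.8  # camera x bias
PP=np.radians(4.1); SEAT=np.array([535.9+GB,172.0,16.]); TP=down(PP,1)
def at(dx,dy,z): # card origin at seat + chassis offset, height z ; grip at card y=-55-GB
    o=SEAT+Rz(PP)@[dx,dy,0]; o[2]=z; return tcp(o,PP,gy=-55-GB)
def st(*a):
    S=read_state(); print(*a,'F',(Rz(PP).T@S['ft_force']).round(1),'e',(Rz(PP).T@(S['eef_pos']-at(0,0,0))).round(2),'g',round(S['finger_gap'],1),'t',round(S['time'],2)); return S
E
python3 - <<'E'
from h import *
movep(at(0,0,150),TP); st('above')
movel(at(0,0,40),max_speed=130,guard=15); st('z40')
c=shot('scene','scene7'); c2=shot('top','top7')
g=movel(at(0,0,20),max_speed=25,guard=4); st('desc',g)
a=cv2.resize(c['image'][130:240,330:440],(550,550),interpolation=cv2.INTER_CUBIC); cv2.imwrite('pics/s7c.png',a)
E
```

```text
above F [ 0.  -1.1 -2.2] e [1.0000e-02 4.6000e-01 1.4991e+02] g 16.8 t 22.71
z40 F [ 0.   0.1 -1. ] e [ 0.4   0.16 40.66] g 17.3 t 23.71
desc False F [ 0.7  0.  -2.1] e [ 0.09  0.04 20.11] g 17.2 t 24.76
```

View pics/s7c.png

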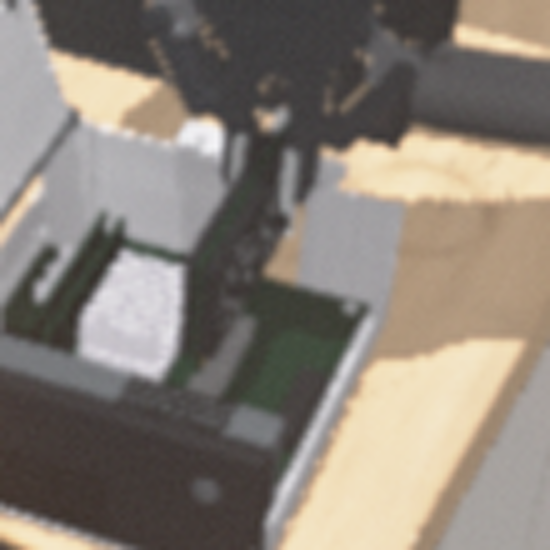

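The scene crop shows the card upright over the slot, with the slot strip just below it at (225,365). It came down to z=20 without contact, so I'll probe sideways to check that it is inside the trough.

```bash
python3 - <<'E'
from h import *
for dx,dy in((4,0),(0,0),(-4,0),(0,0),(0,5),(0,0),(0,-5),(0,0)):
    g=movel(at(dx,dy,20),max_speed=15,guard=5); st((dx,dy),g)
E
```

```text
(4, 0) True F [-0.9 -0.2 -0.8] e [ 0.75 -0.14 19.53] g 16.9 t 24.99
(0, 0) False F [-0.8  0.1 -0.8] e [ 0.04 -0.   20.04] g 17.0 t 25.24
(-4, 0) True F [ 4.5 -0.5 -1.8] e [-2.220e+00  2.000e-02  2.002e+01] g 16.9 t 25.52
(0, 0) False F [ 0.2 -0.6 -1.7] e [-2.500e-01 -1.000e-02  1.983e+01] g 17.2 t 25.86
(0, 5) True F [-0.3 -2.1 -1.1] e [-0.36  3.45 19.69] g 16.7 t 26.18
(0, 0) False F [ 0.3 -0.9 -2.6] e [-0.06 -0.06 19.94] g 17.0 t 26.57
(0, -5) True F [ 1.7  2.1 -0.2] e [-0.1  -0.99 19.75] g 16.9 t 26.82
(0, 0) False F [-0.4 -0.3 -2.5] e [-0.12 -0.12 19.89] g 17.0 t 27.07
```

The card is in the trough. The free play is centred at dx≈-0.6, dy≈+1.2 and spans about 3 × 4.4 mm, as expected. I'll seat it gently, then bring the push up.

```bash
python3 - <<'E'
from h import *
def fz(n=8):
    v=[]
    for _ in range(n): wait(.04); v.append(read_state()['ft_force'])
    return np.mean(v,0)
dx,dy=-.6,1.2
movel(at(dx,dy,20),max_speed=15); b=fz(); print('base',b.round(2)); st()
g=movel(at(dx,dy,10),max_speed=12,guard=4); st('touch',g)
z=read_state()['eef_pos'][2]-42
f=fz(); print(f.round(2))
zc=z
for i in range(12):
    d=f[2]-b[2]
    if abs(d-12.3)<.7: break
    zc-=np.clip((12.3-d)/10,-1,1); movel(at(dx,dy,zc),max_speed=10); wait(.2); f=fz(5); S=read_state(); print(round(zc,2),f.round(1),S['eef_pos'].round(2)[2]-42)
    if zc<8: break
st('end'); print(S['torque'].round(2))
E
```

```text
base [ 0.11 -0.1  -1.45]
F [-0.1  0.  -1.9] e [-0.56  1.15 20.03] g 16.6 t 27.66
touch True F [-0.8  1.   4.9] e [-0.51  1.16 15.85] g 17.0 t 28.13
[0.23 0.34 5.34]
15.3 [-3.  -0.6 11.3] 15.75
end F [-3.3 -0.3 11.1] e [-0.46  1.17 15.75] g 16.7 t 29.12
[-0.55  0.63 -0.07]
```

```bash
python3 - <<'E'
from h import *
movel(at(-.9,1.2,15.35),max_speed=10); wait(.3)
v=[]
for _ in range(10): wait(.05); v.append(read_state()['ft_force'])
print(np.mean(v,0).round(2),np.std(v,0).round(2)); st()
c=shot('top','top8'); d=shot('scene','scene8')
a=cv2.resize(c['image'][185:265,340:420],(400,400),interpolation=cv2.INTER_CUBIC)
b=cv2.resize(d['image'][135:215,345:425],(400,400),interpolation=cv2.INTER_CUBIC)
cv2.imwrite('pics/f.png',np.hstack([a,b]))
E
```

```text
[-1.31 -0.52  8.81] [0.38 0.52 0.52]
F [-1.5 -0.9  8.6] e [-0.53  1.18 15.76] g 16.9 t 30.18
```

View pics/f.png

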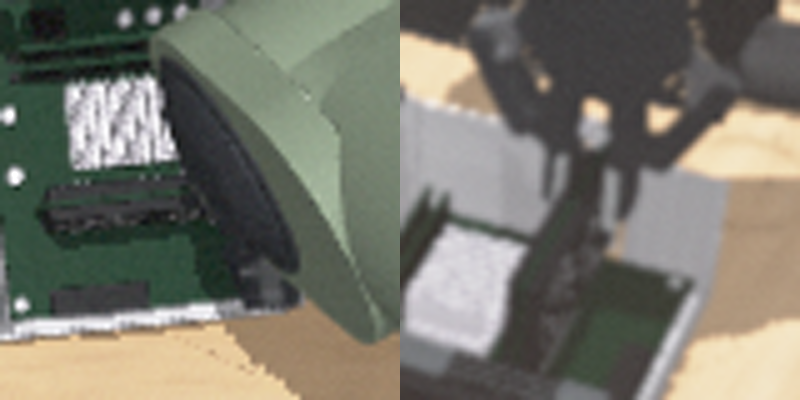

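The view shows the card standing down in the slot, in line with it, and the gripper still holding it. I'll trim the push and hand in.

```bash
python3 - <<'E'
from h import *
def m():
    wait(.4); v=[]
    for _ in range(10): wait(.05); v.append(read_state()['ft_force'])
    return np.mean(v,0)
z=15.2
for i in range(3):
    movel(at(-.95,1.2,z),max_speed=10); f=m(); print(z,f.round(2)); st()
    if abs(f[2]-10.2)<.6: break
    z-=(10.2-f[2])/11
wait(1); print(m().round(2)); st()
finish_job()
E
```

```text
15.2 [-1.63 -0.93 11.36]
F [-1.6  0.3 12.1] e [-0.48  1.2  15.74] g 17.1 t 31.43
15.305191709309138 [-0.93 -0.72  9.64]
F [-0.8  0.2 10.1] e [-0.5   1.16 15.76] g 16.8 t 32.58
[-1.14 -0.62  9.53]
F [-1.4 -0.2  9.4] e [-0.51  1.18 15.74] g 17.1 t 34.48
the job is handed in; nothing more can be done
```

The job is handed in at about 34 s: the carrier is swung back to about 1.92 rad, and the card is home in the slot, still gripped, with about 11.5 N on the flange. The tab and hole were hidden by the hand, so I judged the seating by touch and height rather than by seeing hole over hole.

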